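Find the loose hold-down bolt of the pellet press and hold its cap open

TASK

The lab's pellet press wobbles. First push its lever down to the stop and let it spring back up, so that the press settles; then tap the capped hold-down bolts from above, one after another, until you find the loose one, which sinks under the push and stays down. Lift that bolt's hinged cap by its tab at least half open (45 degrees) and finish while still holding it there with the fingers, for someone to get at the bolt; leave the other two caps shut and do not disturb the things standing around.

Things in the scene. Friction and masses are not known exactly. Their poses are not given: they have to be found in the camera images.
- press: Fixed hand-lever pellet press: dark steel base plate 240 (x) x 340 (y) x 12 mm; origin at the centre of its underside, z up, yaw within 0.22. At the back (x 60, y -120 mm) a white column 50 x 50, 212 mm high; its head reaches to y +10 mm (162 to 212 mm high), the lever from there to the +y side. Three capped bolts stand in a row along y near the front edge (x about -70 mm)
- lever (a joint): Press lever angle, rad: 0 at rest (raised, held up by a spring), grows as the lever swings down, 0.75 at its stop. The spring needs about 3 to 9 N downward on the grip; let go, it returns to 0 by itself within about a second
- lever_hinge (a point): Centre of the lever's pivot, 170 mm above the bench; the pivot line runs along the press's x
- lever_grip (a point): Centre of the lever's black cross bar (22 mm diameter, 90 mm long, along the press's x), 160 mm from the pivot line towards the press's +y; about 267 mm above the bench at rest (0.65 rad above level), about 154 mm at the stop (0.10 rad below level). Above the bar is free
- bolt_a: One of three look-alike hold-down bolts (a, b, c in any order): fixed rubber collar 42 mm across, 20 mm high; origin at the centre of its underside, 12 mm above the bench, axes as the press's. On it a steel hex bolt under a hinged aluminium cap. One of the three is loose: pressed from above through its shut cap it sinks up to 6 mm at 4 to 6 N and stays down; the others do not give (under 0.5 mm)
- bolt_a_head (a point): Centre of the top of that bolt's hex head, 36 mm above the bolt's origin, moving with the bolt. The shut cap's flat top (52 mm along x from -24 to +28 mm, 36 mm along y) lies 8 mm above this point: tap there. A sunk bolt stays down unless its cap is pulled up with over 5 N
- cap_a_hinge (a point): Centre of that cap's hinge line (along the bolt's y), 30 mm from the bolt's axis to its +x side, 41 mm above the bolt's origin
- cap_a_tab (a point): Centre of the black lift tab at the free end of that cap: block 12 (x) x 20 (y) x 12 (z) mm, 82 mm from the hinge line, on the robot's side (-x), about 54 mm above the bench when shut, joined to the cap by a 10 mm wide neck. 20 mm wide between fingers closing along y
- cap_a (a joint): Opening angle of that cap, rad: 0 shut, grows as the tab is lifted (up and towards +x about the hinge), 1.4 at its stop. A weak spring and its weight shut it when let go; lifting takes under 1.5 N at the tab
- bolt_b: One of three look-alike hold-down bolts (a, b, c in any order): fixed rubber collar 42 mm across, 20 mm high; origin at the centre of its underside, 12 mm above the bench, axes as the press's. On it a steel hex bolt under a hinged aluminium cap. One of the three is loose: pressed from above through its shut cap it sinks up to 6 mm at 4 to 6 N and stays down; the others do not give (under 0.5 mm)
- bolt_b_head (a point): Centre of the top of that bolt's hex head, 36 mm above the bolt's origin, moving with the bolt. The shut cap's flat top (52 mm along x from -24 to +28 mm, 36 mm along y) lies 8 mm above this point: tap there. A sunk bolt stays down unless its cap is pulled up with over 5 N
- cap_b_hinge (a point): Centre of that cap's hinge line (along the bolt's y), 30 mm from the bolt's axis to its +x side, 41 mm above the bolt's origin
- cap_b_tab (a point): Centre of the black lift tab at the free end of that cap: block 12 (x) x 20 (y) x 12 (z) mm, 82 mm from the hinge line, on the robot's side (-x), about 54 mm above the bench when shut, joined to the cap by a 10 mm wide neck. 20 mm wide between fingers closing along y
- cap_b (a joint): Opening angle of that cap, rad: 0 shut, grows as the tab is lifted (up and towards +x about the hinge), 1.4 at its stop. A weak spring and its weight shut it when let go; lifting takes under 1.5 N at the tab
- bolt_c: One of three look-alike hold-down bolts (a, b, c in any order): fixed rubber collar 42 mm across, 20 mm high; origin at the centre of its underside, 12 mm above the bench, axes as the press's. On it a steel hex bolt under a hinged aluminium cap. One of the three is loose: pressed from above through its shut cap it sinks up to 6 mm at 4 to 6 N and stays down; the others do not give (under 0.5 mm)
- bolt_c_head (a point): Centre of the top of that bolt's hex head, 36 mm above the bolt's origin, moving with the bolt. The shut cap's flat top (52 mm along x from -24 to +28 mm, 36 mm along y) lies 8 mm above this point: tap there. A sunk bolt stays down unless its cap is pulled up with over 5 N
- cap_c_hinge (a point): Centre of that cap's hinge line (along the bolt's y), 30 mm from the bolt's axis to its +x side, 41 mm above the bolt's origin
- cap_c_tab (a point): Centre of the black lift tab at the free end of that cap: block 12 (x) x 20 (y) x 12 (z) mm, 82 mm from the hinge line, on the robot's side (-x), about 54 mm above the bench when shut, joined to the cap by a 10 mm wide neck. 20 mm wide between fingers closing along y
- cap_c (a joint): Opening angle of that cap, rad: 0 shut, grows as the tab is lifted (up and towards +x about the hinge), 1.4 at its stop. A weak spring and its weight shut it when let go; lifting takes under 1.5 N at the tab
- beaker: Bystander: empty glass beaker, 76 mm across, 100 mm high, loose; origin at the centre of its underside
- reagent: Bystander: amber glass jar with black cap, 64 mm across, 130 mm high, loose; origin at the centre of its underside
- adapter: Bystander: black power adapter block 110 x 50 x 32 mm, loose; origin at the centre of its underside

How it is judged:
On the way, in this order (a step that is already met when the one before it is completed fails the run):
1. the lever has been pushed down to its stop (value of joint lever above 0.68 rad), for 0.05 s.
2. the lever has returned to rest (value of joint lever below 0.08 rad), for 0.2 s.
3. the loose bolt has been tapped down at least 2.5 mm, all caps shut ((z of bolt_a_head in the frame of bolt_a below 0.0335 m or z of bolt_b_head in the frame of bolt_b below 0.0335 m or z of bolt_c_head in the frame of bolt_c below 0.0335 m) and value of joint each of cap_a, cap_b, cap_c below 0.15 rad), for 0.05 s.
At the end, for the whole second after the job is handed in: The loose bolt (sunk over 1 mm) has its cap held open by the fingers at 0.7 rad (40 degrees) or more and is still (under 0.2 rad/s), with over 0.3 N between fingers and cap; the two other caps are shut (under 0.15 rad) and the lever is back at rest (under 0.1 rad) (((z of bolt_a_head in the frame of bolt_a below 0.035 m and value of joint cap_a above 0.7 rad and contact force between the fingers and bolt_a above 0.3 N and velocity of joint cap_a between -0.2 and 0.2 rad/s and value of joint each of cap_b, cap_c below 0.15 rad) or (z of bolt_b_head in the frame of bolt_b below 0.035 m and value of joint cap_b above 0.7 rad and contact force between the fingers and bolt_b above 0.3 N and velocity of joint cap_b between -0.2 and 0.2 rad/s and value of joint each of cap_a, cap_c below 0.15 rad) or (z of bolt_c_head in the frame of bolt_c below 0.035 m and value of joint cap_c above 0.7 rad and contact force between the fingers and bolt_c above 0.3 N and velocity of joint cap_c between -0.2 and 0.2 rad/s and value of joint each of cap_a, cap_b below 0.15 rad)) and value of joint lever below 0.1 rad); the arm keeps its last pose, push and grip.
It fails at once if the cap of a bolt that is tight, or not yet found loose (sunk under 1 mm), is lifted over 0.25 rad ((value of joint cap_a above 0.25 rad and z of bolt_a_head in the frame of bolt_a above 0.035 m) or (value of joint cap_b above 0.25 rad and z of bolt_b_head in the frame of bolt_b above 0.035 m) or (value of joint cap_c above 0.25 rad and z of bolt_c_head in the frame of bolt_c above 0.035 m)).
It fails at once if a bystander is moved over 30 mm or tipped over 0.4 rad (distance of any of beaker, reagent, adapter from where it was at the start of the episode above 0.03 m or angle between any of beaker, reagent, adapter's own z axis and vertical above 0.4 rad).
It also fails if it takes over 72 s, if anything falls off the work surface, if the arm or the gripper's body presses on something with over 40 N, if the wrist force passes 120 N, or if a joint passes its speed limit or range.

ROBOT

A 6-joint arm with a two-finger parallel gripper is mounted at the origin on the work surface. World frame = base frame: x ahead of the robot, y to its left, z up, the work surface at z = 0. Lengths are in m, angles in rad, forces in N, time in s.
With the tool pointing down it reaches from about 0.425 to 0.95 m from the base axis. Payload 14.7 kg.
Tool frame: the origin (TCP) lies on the centre line of the jaws, within the pads' length; the fingertips stand arm.tips_ahead ahead of it and the grasp point (between the pads) lies 11 mm behind it (arm.tips_ahead is the distance from the TCP to the fingertips, in m); z points along the fingers, y is the line along which they close (so a half turn about z gives the same grasp; the last joint's range is limited). The gripper opens to 85 mm and grips with 20 to 120 N. Pads are 22 mm wide; open, the fingers measure 114 mm over their backs; the gripper's body (76 mm by 85 mm) begins 54 mm behind the grasp point. The pads swing forward as they close: fully open they stand 13 mm farther back than shut.
Start: joints at [-1.324, 0.48, 1.596, -0, 1.065, -0.047], TCP at [0.188, -0.622, 0.239] pointing down, gripper open.
Joint ranges: [-2.75, 2.75], [-0.82, 2.05], [0.23, 2.67], [-1.56, 4.7], [0.09, 2.69], [-2.92, 2.92]. Speed limits (rad/s): [1.89, 1.89, 2.39, 3.01, 3.01, 3.01].

INTERFACE

Orientations are given as a unit quaternion [w, x, y, z].
In Python, from cell import arm, vision, ticket gives the robot as it stands.
- The arm moves only by the tool carry_out, never from a script. Its argument "rows" is a list of rows, each a list of 3 entries, a list of its own where there are three numbers: the turn, a rotation vector about the tool's x, y, z in rad, then the shift along the tool's x, y, z in m, then the opening, from -1 (shut) to 1 (fully open). In form: [[[wx, wy, wz], [tx, ty, tz], hand], ...]. A call has 1 to 10 rows; each row shifts and turns the commanded pose from where the row before left it, along the tool's axes as they then stand; what a row does not reach is not made up. A row lasts 1/10 s, in which the tool goes at most 50 mm and 8.59 degrees, less where a joint would pass 70% of its speed; a pose out of reach is approached as far as the arm can. A call is refused whole if a number of a shift passes 0.05 or a number of a turn 0.15, either way. A call with a gripper value outside its range is refused whole. The fingers move at their own pace and stop on an object; "newtons" is the grip in N (left out, the last holds). Time passes only in rows, so rows that do not move let the fingers close. It gives the time, the measured TCP pose, the force, the opening and the grip force at its end, in the units of the state.
- arm.get_state(): the state, without advancing time (a new reading comes with each control period).
- vision.snapshot(name): name is "scene" or "top"; returns the picture (480x640x3 uint8, red, green, blue); there is no depth.
- vision.calibration(name): a dict with "fx", "fy", "cx", "cy" (pixels), "eye" and "attitude" of the camera in the world. Camera axes: x right, y down, z forward; pixel columns grow to the right and rows downward; lengths in m; the calibration is good to about 2 mm. A picture is of the moment at which its call begins. calibration takes no time and is no camera call.
- ticket.close_job(): hands the job in; it is judged then, once.
The state is a dict: "time_s": time; "q": joint angles; "joint_velocities": joint speeds; "tau": joint torques, N m; "position": TCP position; "tool_rot": TCP orientation; "force": force on the tool from outside, world axes, zero at the start; "wrist_torque": the same for the moment, N m; "grip_width": finger opening in m; "finger_force": force on a finger pad.
Only numpy, scipy, OpenCV 4.12 (cv2) and the standard library are available. Lean on these libraries where they do the work, as an engineer would, in place of code of your own. Each camera call takes 0.05 s, during which the arm holds its last target. There are 200 camera calls.

## Working session

There is one attempt and no reset: what is moved stays moved. The work goes in short steps, Python scripts to look and compute and a tool call to move; the robot and the scene stay as the last step left them, time stands still between calls to the robot, and variables do not carry over. Pictures are saved under pics/ and viewed, at most 10 in all, crops included, and the job is handed in when it is done.

Besides the shell and the picture viewer there is one more tool, called after "Call:" as name(argument=value, ...), one argument or row to a line, values as JSON. carry_out: Moves the arm, as the interface text tells. Its arguments: {"type":"object","properties":{"rows":{"type":"array","items":{"type":"array"}},"newtons":{"type":"number"}},"required":["rows"]}

```bash
mkdir -p pics; python3 - <<'E'
from cell import arm, vision, ticket
import cv2
for n in("scene","top"):
    cv2.imwrite(f"pics/{n}0.png",vision.snapshot(n)[:,:,::-1]); print(vision.calibration(n))
print(arm.get_state(),arm.tips_ahead)
E
```

```text
{'fx': 466.87431749900406, 'fy': 466.87431749900406, 'cx': 315.63524017656306, 'cy': 240.83509162408248, 'eye': array([ 0.9258459 , -0.61112967,  1.11079257]), 'attitude': array([-0.28939149,  0.9070749 ,  0.29257279, -0.08870655])}
{'fx': 578.7958177185429, 'fy': 578.7958177185429, 'cx': 313.0036868659462, 'cy': 231.22656558050085, 'eye': array([ 0.30025876, -0.04857696,  1.85513373]), 'attitude': array([ 0.05257679, -0.70067232,  0.70860523, -0.06459577])}
{'time_s': 0.1, 'q': array([-1.32360034e+00,  4.80768568e-01,  1.59679499e+00,  6.58627364e-06,
        1.06510423e+00, -4.65944612e-02]), 'joint_velocities': array([ 0.00027094, -0.00098755, -0.00039621,  0.00091551, -0.00076202,
       -0.00056719]), 'tau': array([ 8.10956280e-04, -9.52262592e+01, -4.31041396e+01, -1.77276024e-04,
        5.17119595e-03, -6.50816702e-06]), 'position': array([ 0.18816767, -0.62179944,  0.23874284]), 'tool_rot': array([-5.35155301e-04,  9.89230374e-01,  1.46365905e-01, -5.09625565e-05]), 'force': array([ 0.32164697,  0.69977975, -0.09833095]), 'wrist_torque': array([ 0.00088675, -0.00997417,  0.00349644]), 'finger_force': 0.0, 'grip_width': 0.08557891341796992} 0.008
```

View pics/top0.png

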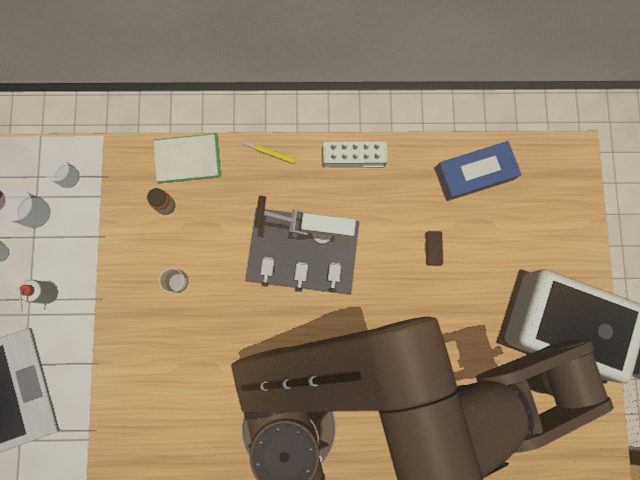

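View pics/scene0.png

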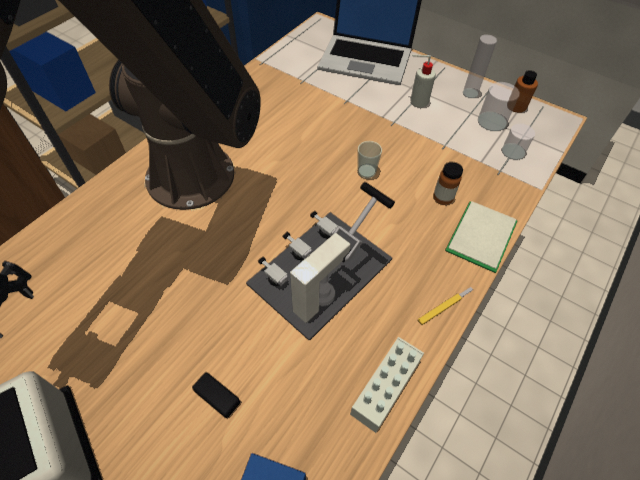

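The top view shows the press around (302,250), with cap tabs near (266,283), (299,289) and (332,287) and the lever bar near (261,215). The beaker is at (173,280), the jar at (160,202) and the adapter at (434,248). I'll zoom in to measure.

```bash
cat > h.py <<'E'
from cell import arm, vision, ticket
import numpy as np, cv2
from scipy.spatial.transform import Rotation as R
def rot(q): return R.from_quat([q[1],q[2],q[3],q[0]])
def ray(n,uv,z):
    c=vision.calibration(n); d=rot(c['attitude']).apply([(uv[0]-c['cx'])/c['fx'],(uv[1]-c['cy'])/c['fy'],1])
    return c['eye']+d*(z-c['eye'][2])/d[2]
def proj(n,p):
    c=vision.calibration(n); v=rot(c['attitude']).inv().apply(np.array(p)-c['eye']); return np.array([c['cx']+c['fx']*v[0]/v[2],c['cy']+c['fy']*v[1]/v[2]])
E
python3 - <<'E'
from h import *
t=cv2.imread('pics/top0.png');s=cv2.imread('pics/scene0.png')
a=cv2.resize(t[185:305,235:370],None,fx=5,fy=5,interpolation=cv2.INTER_CUBIC)
cv2.imwrite('pics/topc.png',a[:, :])
cv2.imwrite('pics/scenec.png',cv2.resize(s[170:340,235:405],None,fx=3.5,fy=3.5,interpolation=cv2.INTER_CUBIC))
E
```

```text
(no output)
```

View pics/topc.png

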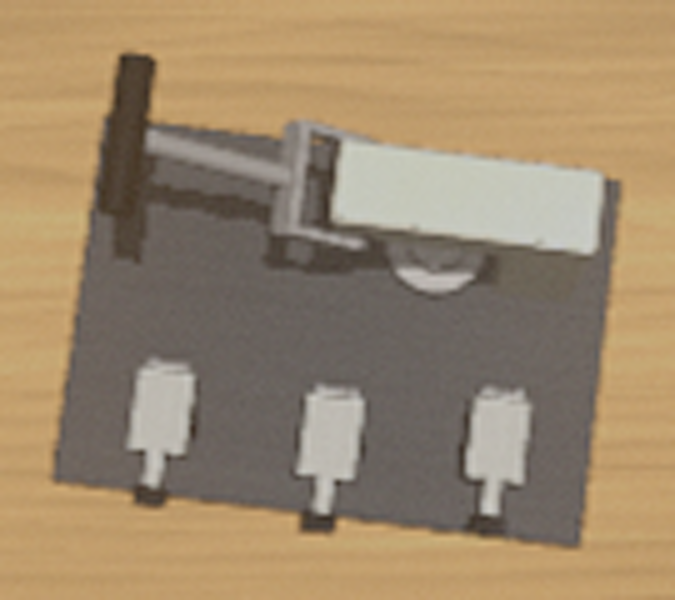

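View pics/scenec.png

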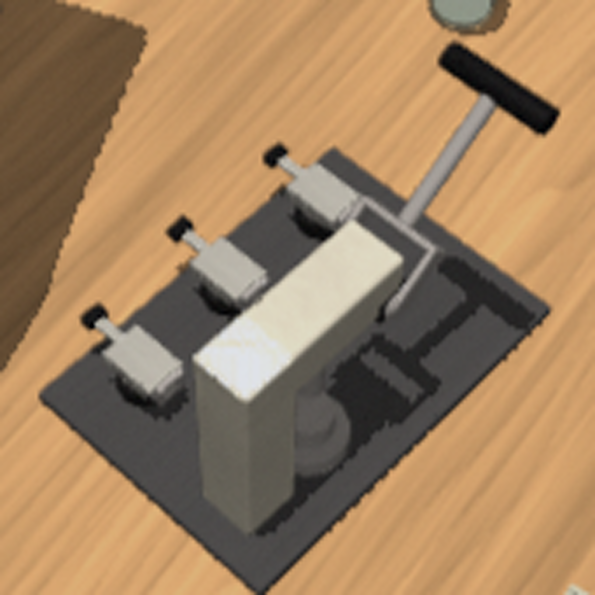

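The crops show the tabs in the top crop at (150,497), (318,523) and (487,525), the bar ends at (137,57) and (121,213), and the plate corners at (55,480), (580,546) and (619,180). In the scene crop the tabs are at (276,155), (180,229) and (95,318), with the bar at (498,88).

```bash
python3 - <<'E'
from h import *
np.set_printoptions(precision=4,suppress=True)
T=lambda x,y:((x+.5)/5-.5+235,(y+.5)/5-.5+185)
S=lambda x,y:((x+.5)/3.5-.5+235,(y+.5)/3.5-.5+170)
C=[ray('top',T(*p),.012) for p in((55,480),(580,546),(619,180))]
d=C[0]-C[1]; yaw=np.arctan2(-d[0],d[1]); e=C[2]-C[1]
print('corners',C,'len',np.linalg.norm(d),np.linalg.norm(e),'yaw',yaw,np.arctan2(e[1],e[0]))
o=(C[0]+C[2])/2; print('origin',o)
Sc=[ray('scene',S(*p),.012) for p in((41,396),(550,310),(262,592),(335,148))]
print('scene corners',Sc)
Rz=R.from_euler('z',yaw)
for p,q in(((150,497),(276,155)),((318,523),(180,229)),((487,525),(95,318))):
    a=ray('top',T(*p),.056);b=ray('scene',S(*q),.056); print('tab',a,b,'in press',Rz.inv().apply(a-o),Rz.inv().apply(b-o))
for p in((163,408),(333,432),(500,437)): a=ray('top',T(*p),.056);print('captop',a,Rz.inv().apply(a-o))
print('bar',ray('top',T(129,135),.273),ray('top',T(137,57),.273),ray('top',T(121,213),.273),ray('scene',S(498,88),.27))
for n,p in(('beaker',(173,281)),('jar',(160,202)),('adapter',(434,248))):print(n,ray('top',p,.05))
E
```

```text
corners [array([0.4518, 0.1342, 0.012 ]), array([ 0.4061, -0.1988,  0.012 ]), array([ 0.6422, -0.2297,  0.012 ])] len 0.33617600734251846 0.2381013778138283 yaw -0.13624262701252815 -0.12990272496278235
origin [ 0.547  -0.0477  0.012 ]
scene corners [array([ 0.4107, -0.1977,  0.012 ]), array([0.6898, 0.1024, 0.012 ]), array([ 0.6443, -0.2284,  0.012 ]), array([0.4554, 0.1381, 0.012 ])]
tab [0.4369 0.071  0.056 ] [0.4391 0.0734 0.056 ] in press [-0.1251  0.1027  0.044 ] [-0.1234  0.1054  0.044 ]
tab [ 0.4197 -0.033   0.056 ] [ 0.4211 -0.0326  0.056 ] in press [-0.1281 -0.0027  0.044 ] [-0.1267 -0.0021  0.044 ]
tab [ 0.4172 -0.1378  0.056 ] [ 0.42   -0.1375  0.056 ] in press [-0.1163 -0.1069  0.044 ] [-0.1137 -0.1062  0.044 ]
captop [0.4923 0.063  0.056 ] [-0.0693  0.1022  0.044 ]
captop [ 0.4761 -0.0428  0.056 ] [-0.0709 -0.0048  0.044 ]
captop [ 0.4718 -0.1469  0.056 ] [-0.061  -0.1085  0.044 ]
bar [0.6219 0.0685 0.273 ] [0.6663 0.0641 0.273 ] [0.5778 0.0728 0.273 ] [0.6258 0.0701 0.27  ]
beaker [0.4499 0.3555 0.05  ]
jar [0.7013 0.4035 0.05  ]
adapter [ 0.5449 -0.4628  0.05  ]
```

Call:
carry_out(
  rows=[
    [[0, 0, 0.143], [0, 0, -0.035], -1],
    [[0, 0, 0.143], [0, 0, -0.035], -1],
    [[0, 0, 0.143], [0, 0, -0.035], -1],
    [[0, 0, 0], [0.02, -0.0438, 0], -1],
    [[0, 0, 0], [0.02, -0.0438, 0], -1],
    [[0, 0, 0], [0.02, -0.0438, 0], -1],
    [[0, 0, 0], [0.02, -0.0438, 0], -1],
    [[0, 0, 0], [0.02, -0.0438, 0], -1],
    [[0, 0, 0], [0.02, -0.0438, 0], -1],
    [[0, 0, 0], [0.02, -0.0438, 0], -1],
  ],
)

```text
time_s: 1.1
position: [0.3688, -0.3354, 0.3442]
tool_rot: [-0.0, 0.998, -0.068, -0.0]
force: [0.8, -1.3, -0.2]
grip_width: -0.0003
finger_force: 0.0
```

Call:
carry_out(
  rows=[
    [[0, 0, 0], [0.02, -0.0438, 0], -1],
    [[0, 0, 0], [0.02, -0.0438, 0], -1],
    [[0, 0, 0], [0.02, -0.0438, 0], -1],
    [[0, 0, 0], [0.02, -0.0438, 0], -1],
    [[0, 0, 0], [0.02, -0.0438, 0], -1],
    [[0, 0, 0], [0.02, -0.0438, 0], -1],
    [[0, 0, 0], [0.02, -0.0438, 0], -1],
    [[0, 0, 0], [0.02, -0.0438, 0], -1],
    [[0, 0, 0], [0.02, -0.0438, 0], -1],
    [[0, 0, 0], [0.02, -0.0438, 0], -1],
  ],
)

```text
time_s: 2.1
position: [0.6261, 0.0718, 0.344]
tool_rot: [0.0, 0.998, -0.067, -0.0]
force: [2.0, -0.9, 0.3]
grip_width: 0.0001
finger_force: 0.0
```

```bash
cat > st.py <<'E'
from h import *
import sys
np.set_printoptions(precision=4,suppress=True)
s=arm.get_state(); r=rot(s['tool_rot'])
print(s['time_s'],s['position'],'rotvec/axes',r.as_matrix()[:,0],r.as_matrix()[:,2],'F',s['force'],s['grip_width'],s['finger_force'])
if len(sys.argv)>3:
    print('tool shift',r.inv().apply(np.array([float(v) for v in sys.argv[1:4]])-s['position']))
    Rd=np.column_stack([[np.cos(.135),-np.sin(.135),0],[-np.sin(.135),-np.cos(.135),0],[0,0,-1]])
    print('tool turn',(r.inv()*R.from_matrix(Rd)).as_rotvec())
E
python3 st.py 0.624 0.069 0.29
```

```text
2.1 [0.6261 0.0718 0.344 ] rotvec/axes [ 0.9909 -0.1346 -0.0004] [-0.0005 -0.0001 -1.    ] F [ 2.0053 -0.8637  0.2833] 0.00013098423808403085 0.0
tool shift [-0.0017  0.0031  0.054 ]
tool turn [0.0002 0.0004 0.    ]
```

Call:
carry_out(
  rows=[
    [[0, 0, 0], [-0.002, 0.003, 0.03], -1],
    [[0, 0, 0], [0, 0, 0.026], -1],
    [[0, 0, 0], [0, -0.013, 0.022], -1],
    [[0, 0, 0], [0, -0.01, 0.022], -1],
    [[0, 0, 0], [0, -0.0065, 0.023], -1],
    [[0, 0, 0], [0, -0.003, 0.024], -1],
    [[0, 0, 0], [0, 0, 0.02], -1],
    [[0, 0, 0], [0, 0, 0], -1],
    [[0, 0, 0], [0, 0, 0], -1],
  ],
)

```text
time_s: 3.0
position: [0.627, 0.0996, 0.1774]
tool_rot: [-0.0, 0.998, -0.068, -0.001]
force: [-3.7, 3.2, 7.8]
grip_width: 0.0001
finger_force: 3.5
```

```bash
python3 - <<'E'
from h import *
a=vision.snapshot('scene')[:,:,::-1];b=vision.snapshot('top')[:,:,::-1]
a=cv2.resize(a[130:330,230:430],(400,400),interpolation=2);b=cv2.resize(b[150:310,210:370],(400,400),interpolation=2)
cv2.imwrite('pics/lev.png',np.hstack([a,b]))
E
python3 st.py
```

```text
3.1 [0.6271 0.0995 0.1781] rotvec/axes [ 0.9909 -0.1348 -0.0009] [-0.0008  0.0002 -1.    ] F [-4.2381  2.3929  6.7983] 0.00046942062232678767 3.5419799387454987
```

View pics/lev.png

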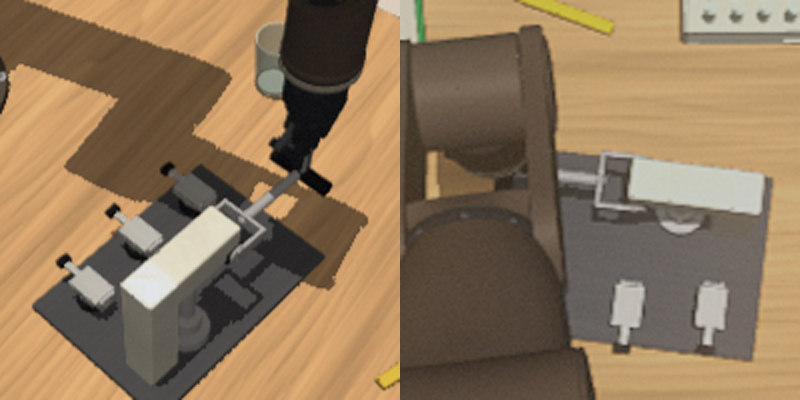

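The scene half shows the bar under the fingertips near (300,165), with the lever swung well down. I'll press a little further until the force shows it is at the stop.

Call:
carry_out(
  rows=[
    [[0, 0, 0], [0, 0, 0.003], -1],
    [[0, 0, 0], [0, 0, 0.002], -1],
    [[0, 0, 0], [0, 0, 0], -1],
  ],
)

```text
time_s: 3.4
position: [0.6273, 0.0994, 0.1733]
tool_rot: [-0.0, 0.998, -0.068, -0.0]
force: [-3.1, 2.6, 7.8]
grip_width: -0.0001
finger_force: 3.7
```

Call:
carry_out(
  rows=[
    [[0, 0, 0], [0, 0, 0.003], -1],
    [[0, 0, 0], [0, 0, 0.003], -1],
    [[0, 0, 0], [0, 0, 0], -1],
  ],
)

```text
time_s: 3.7
position: [0.6277, 0.0995, 0.1705]
tool_rot: [-0.0, 0.998, -0.068, 0.001]
force: [-19.0, -0.0, 53.7]
grip_width: -0.0001
finger_force: 26.9
```

The force jumped to 54 N, so the lever is at the stop. Next I release it back along the arc and move over the left bolt.

Call:
carry_out(
  rows=[
    [[0, 0, 0], [0, 0, -0.02], -1],
    [[0, 0, 0], [0, 0.002, -0.022], -1],
    [[0, 0, 0], [0, 0.006, -0.022], -1],
    [[0, 0, 0], [0, 0.01, -0.022], -1],
    [[0, 0, 0], [0, 0.012, -0.022], -1],
    [[0, 0, 0], [0, 0, -0.03], -1],
    [[0, 0, 0], [0, 0, -0.02], -1],
    [[0, 0, 0], [-0.044, 0.008, 0], -1],
    [[0, 0, 0], [-0.044, 0.007, 0], -1],
    [[0, 0, 0], [-0.044, 0.007, 0], -1],
  ],
)

```text
time_s: 4.7
position: [0.4879, 0.0653, 0.3248]
tool_rot: [0.0, 0.998, -0.068, 0.0]
force: [0.3, 0.1, 1.1]
grip_width: 0.0002
finger_force: 0.0
```

```bash
python3 - <<'E'
from h import *
a=vision.snapshot('scene')[:,:,::-1];b=vision.snapshot('top')[:,:,::-1]
a=cv2.resize(a[130:330,230:430],(400,400),interpolation=2);b=cv2.resize(b[150:310,210:370],(400,400),interpolation=2)
cv2.imwrite('pics/rel.png',np.hstack([a,b]))
E
python3 st.py .4915 .065 .09
```

```text
4.8 [0.4843 0.0653 0.3249] rotvec/axes [ 0.9909 -0.1346 -0.0026] [-0.0027 -0.0003 -1.    ] F [ 0.2474 -0.4888  0.133 ] 0.00028004625750736357 0.0
tool shift [ 0.0078 -0.0008  0.2349]
tool turn [ 0.0006  0.0026 -0.    ]
```

View pics/rel.png

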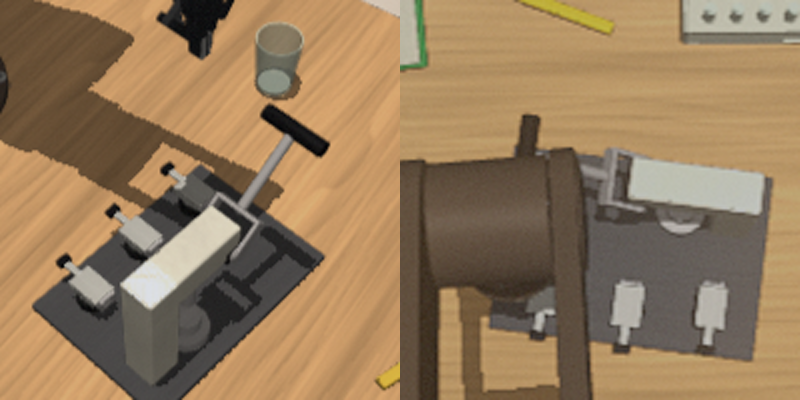

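The lever is back at rest with its bar at (295,130), and all caps are shut. Now down over the left bolt.

Call:
carry_out(
  rows=[
    [[0, 0, 0], [0.004, 0, 0.045], -1],
    [[0, 0, 0], [0.004, 0, 0.045], -1],
    [[0, 0, 0], [0, 0, 0.045], -1],
    [[0, 0, 0], [0, 0, 0.045], -1],
    [[0, 0, 0], [0, 0, 0.035], -1],
    [[0, 0, 0], [0, 0, 0.015], -1],
    [[0, 0, 0], [0, 0, 0], -1],
    [[0, 0, 0], [0, 0, 0.006], -1],
    [[0, 0, 0], [0, 0, 0], -1],
  ],
)

```text
time_s: 5.7
position: [0.4983, 0.0645, 0.089]
tool_rot: [-0.0, 0.998, -0.068, 0.001]
force: [-0.6, 0.3, -0.2]
grip_width: -0.0001
finger_force: 0.0
```

```bash
python3 st.py .4915 .065 .064
```

```text
5.7 [0.4983 0.0645 0.089 ] rotvec/axes [ 0.9909 -0.1348  0.0012] [ 0.0012  0.0001 -1.    ] F [-0.6422  0.2881 -0.1761] -0.0001287430625664519 0.0
tool shift [-0.0068  0.0005  0.0249]
tool turn [-0.0002 -0.0012 -0.0002]
```

Call:
carry_out(
  rows=[
    [[0, 0, 0], [-0.006, 0, 0.015], -1],
    [[0, 0, 0], [0, 0, 0.006], -1],
    [[0, 0, 0], [0, 0, 0.002], -1],
    [[0, 0, 0], [0, 0, 0.002], -1],
    [[0, 0, 0], [0, 0, 0.001], -1],
    [[0, 0, 0], [0, 0, 0], -1],
  ],
)

```text
time_s: 6.3
position: [0.4923, 0.0654, 0.0627]
tool_rot: [-0.0, 0.998, -0.068, 0.0]
force: [1.2, -0.4, 2.3]
grip_width: -0.0001
finger_force: 1.4
```

Call:
carry_out(
  rows=[
    [[0, 0, 0], [0, 0, 0.001], -1],
    [[0, 0, 0], [0, 0, 0.001], -1],
    [[0, 0, 0], [0, 0, 0], -1],
  ],
)

```text
time_s: 6.6
position: [0.4922, 0.0654, 0.0604]
tool_rot: [-0.0, 0.998, -0.068, 0.0]
force: [2.3, 0.4, 3.1]
grip_width: 0.0001
finger_force: 1.6
```

Call:
carry_out(
  rows=[
    [[0, 0, 0], [0, 0, 0.001], -1],
    [[0, 0, 0], [0, 0, 0.001], -1],
    [[0, 0, 0], [0, 0, 0], -1],
  ],
)

```text
time_s: 6.9
position: [0.4918, 0.0653, 0.0582]
tool_rot: [-0.0, 0.998, -0.068, 0.0]
force: [2.3, 0.2, 3.5]
grip_width: -0.0001
finger_force: 1.6
```

Call:
carry_out(
  rows=[
    [[0, 0, 0], [0, 0, 0.001], -1],
    [[0, 0, 0], [0, 0, 0.001], -1],
    [[0, 0, 0], [0, 0, 0], -1],
  ],
)

```text
time_s: 7.2
position: [0.4919, 0.0654, 0.0569]
tool_rot: [-0.0, 0.998, -0.068, 0.0]
force: [-0.7, 0.2, 22.9]
grip_width: -0.0001
finger_force: 11.7
```

Call:
carry_out(
  rows=[
    [[0, 0, 0], [0, 0, 0.001], -1],
    [[0, 0, 0], [0, 0, 0], -1],
  ],
)

```text
time_s: 7.4
position: [0.492, 0.0654, 0.0563]
tool_rot: [-0.0, 0.998, -0.068, 0.001]
force: [-3.3, 0.2, 35.1]
grip_width: -0.0003
finger_force: 17.6
```

The contact force stayed near 3 N from about z 0.063 down to 0.057, then rose steeply. The left bolt sank about 6 mm, so it is the loose one. I'll back off, move over its tab and open the fingers.

Call:
carry_out(
  rows=[
    [[0, 0, 0], [0, 0, -0.02], -1],
    [[0, 0, 0], [0, 0, -0.035], -1],
    [[0, 0, 0], [-0.027, 0, 0], 0.2],
    [[0, 0, 0], [-0.0274, 0.0006, 0], 0.2],
    [[0, 0, 0], [0, 0, 0], 0.2],
    [[0, 0, 0], [0, 0, 0], 0.2],
    [[0, 0, 0], [0, 0, 0], 0.2],
  ],
)

```text
time_s: 8.1
position: [0.4383, 0.0721, 0.1102]
tool_rot: [-0.0, 0.998, -0.068, 0.0]
force: [0.5, -0.2, -0.6]
grip_width: 0.0506
finger_force: 0.0
```

```bash
python3 - <<'E'
from h import *
a=vision.snapshot('scene')[:,:,::-1];b=vision.snapshot('top')[:,:,::-1]
a=cv2.resize(a[170:270,270:370],(500,500),interpolation=2);b=cv2.resize(b[230:310,240:300],(300,400),interpolation=2)
b=np.vstack([b,np.zeros((100,300,3),np.uint8)])
cv2.imwrite('pics/tab.png',np.hstack([a,b]))
for z in(.054,.048): print(proj('scene',(.438,.0722,z)))
E
python3 st.py .438 .0722 .037
```

```text
[312.94596511 214.46632275]
[312.93829231 215.75677868]
8.2 [0.4383 0.072  0.1101] rotvec/axes [ 0.9908 -0.135   0.    ] [ 0.  0. -1.] F [0.2966 0.1243 0.5374] 0.051269119211708104 0.0
tool shift [-0.0004 -0.0001  0.0731]
tool turn [-0.     -0.     -0.0004]
```

View pics/tab.png

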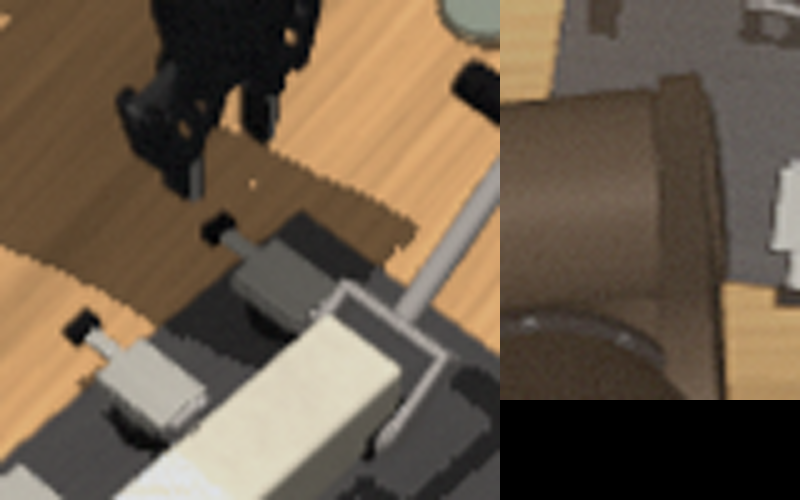

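In the scene crop the tab is at (218,229), which is pixel (313.6,215.8). That matches the sunk-tab prediction, and the fingers straddle it. Down and grip gently.

Call:
carry_out(
  newtons=20,
  rows=[
    [[0, 0, 0], [0, 0, 0.03], 0.2],
    [[0, 0, 0], [0, 0, 0.025], 0.2],
    [[0, 0, 0], [0, 0, 0.018], 0.2],
    [[0, 0, 0], [0, 0, 0], 0.0],
    [[0, 0, 0], [0, 0, 0], -0.3],
    [[0, 0, 0], [0, 0, 0], -1],
    [[0, 0, 0], [0, 0, 0], -1],
    [[0, 0, 0], [0, 0, 0], -1],
  ],
)

```text
time_s: 9.0
position: [0.438, 0.0716, 0.0383]
tool_rot: [0.0, 0.998, -0.067, 0.0]
force: [-0.6, -11.8, -0.3]
grip_width: 0.0194
finger_force: 22.7
```

Call:
carry_out(
  rows=[
    [[0, 0, 0], [0, 0.0008, 0], -1],
    [[0, 0, 0], [0.0001, 0, -0.004], -1],
    [[0, 0, 0], [0.0003, 0, -0.0042], -1],
    [[0, 0, 0], [0.0005, 0, -0.0041], -1],
    [[0, 0, 0], [0.0007, 0, -0.004], -1],
    [[0, 0, 0], [0.001, 0, -0.004], -1],
    [[0, 0, 0], [0.0011, 0, -0.0039], -1],
    [[0, 0, 0], [0, 0, 0], -1],
  ],
)

```text
time_s: 9.8
position: [0.4418, 0.0706, 0.0628]
tool_rot: [-0.0, 0.998, -0.068, 0.001]
force: [-0.5, -6.2, -2.3]
grip_width: 0.0193
finger_force: 22.3
```

Call:
carry_out(
  rows=[
    [[0, 0, 0], [0.0014, 0.0004, -0.0039], -1],
    [[0, 0, 0], [0.0014, 0, -0.0038], -1],
    [[0, 0, 0], [0.0017, 0, -0.0037], -1],
    [[0, 0, 0], [0.0019, 0, -0.0037], -1],
    [[0, 0, 0], [0.0021, 0, -0.0035], -1],
    [[0, 0, 0], [0.0022, 0, -0.0035], -1],
    [[0, 0, 0], [0, 0, 0], -1],
  ],
)

```text
time_s: 10.5
position: [0.452, 0.069, 0.084]
tool_rot: [-0.0, 0.998, -0.068, 0.0]
force: [-2.3, -2.5, -1.9]
grip_width: 0.0191
finger_force: 22.1
```

Call:
carry_out(
  rows=[
    [[0, 0, 0], [0.0024, 0, -0.0033], -1],
    [[0, 0, 0], [0.0025, 0, -0.0032], -1],
    [[0, 0, 0], [0.0027, 0, -0.0031], -1],
    [[0, 0, 0], [0.0028, 0, -0.003], -1],
    [[0, 0, 0], [0.003, 0, -0.0028], -1],
    [[0, 0, 0], [0.0031, 0, -0.0027], -1],
    [[0, 0, 0], [0.0032, 0, -0.0026], -1],
    [[0, 0, 0], [0.0034, 0, -0.0025], -1],
    [[0, 0, 0], [0, 0, 0], -1],
    [[0, 0, 0], [0, 0, 0], -1],
  ],
)

```text
time_s: 11.5
position: [0.4748, 0.0658, 0.1068]
tool_rot: [-0.0, 0.998, -0.068, 0.0]
force: [0.0, -1.7, -2.9]
grip_width: 0.0195
finger_force: 21.7
```

```bash
python3 - <<'E'
from h import *
a=vision.snapshot('scene')[:,:,::-1]
cv2.imwrite('pics/end.png',cv2.resize(a[160:280,250:400],(750,600),interpolation=2))
E
python3 st.py
```

```text
11.55 [0.4747 0.0659 0.1068] rotvec/axes [ 0.9909 -0.1348  0.0001] [ 0.0001  0.     -1.    ] F [-1.2037 -2.4679 -3.0238] 0.01955036912976653 21.67047142982483
```

View pics/end.png

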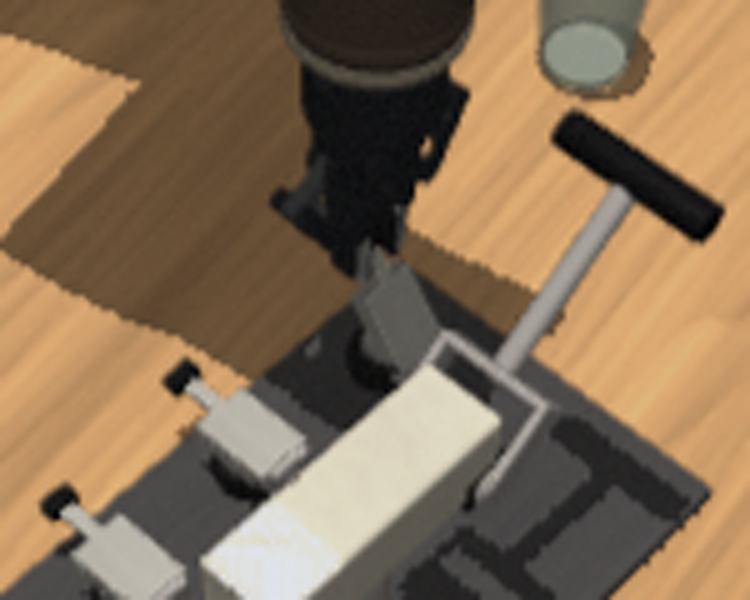

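The cap at (395,310) stands well open, about 1 rad by the tool's rise, with its tab between the fingers. The other two caps are shut, the lever is up, and the pull is about 3 N, so I'm handing in.

```bash
python3 -c "
from cell import ticket
print(ticket.close_job())"
```

```text
the job is handed in; nothing more can be done
None
```

I pushed the lever to its stop and let it spring back, then tapped the left (+y) bolt, which sank about 6 mm, so I did not tap the other two. The fingers hold its cap open at about 1 rad (57 degrees), the other caps are shut, and the job is handed in; no verdict was shown.

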